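# Hang the long peg rack on its two hooks

## Robot

A 6-joint arm with a two-finger parallel gripper is mounted at the origin on a cart in front of the work surface, level with it; the furniture and walls round the work are solid. World frame = base frame: x ahead of the robot, y to its left, z up, the work surface at z = 0. Lengths are in m, angles in rad, forces in N, time in s.
With the tool pointing down it reaches from about 0.325 to 0.85 m from the base axis. Payload 4.4 kg.
Tool frame: the origin (TCP) lies at the very end of the fingers, on their centre line; the grasp point (between the pads) lies 19 mm behind it (ctrl.grasp_offset is the distance from the TCP to the grasp point, in m); z points along the fingers, y is the line along which they close (so a half turn about z gives the same grasp; the last joint's range is limited). The gripper opens to 94 mm and grips with 3 to 60 N. Pads are 16 mm wide; open, the fingers measure 119 mm over their backs; the gripper's body (75 mm by 177 mm) begins 78 mm behind the grasp point.
Start: joints at [0.989, 0.207, 1.542, -0, 1.393, -0.15], TCP at [0.241, 0.522, 0.205] pointing down, gripper open.
Joint ranges: [-2.73, 2.73], [-0.86, 2.22], [0.23, 2.46], [-1.11, 4.25], [0.08, 2.63], [-2.82, 2.82]. Speed limits (rad/s): [2.79, 2.79, 3.14, 3.14, 3.14, 3.14].

## Interface

Orientations are given as a 3x3 rotation matrix whose columns are the frame's x, y, z axes.
In Python, from workcell import ctrl gives the robot as it stands.
- The arm moves only by the tool play_rows, never from a script. Its argument "moves" is a list that holds one entry, the list of rows, each a list of 5 numbers: the shift along the tool's x, y, z in cm, then the turn about the tool's z in degrees, then the opening, from -1 (shut) to 1 (fully open). In form: [[[tx, ty, tz, yaw, grip], ...]]. A call has 1 to 5 rows; each row shifts and turns the commanded pose from where the row before left it, along the tool's axes as they then stand; what a row does not reach is not made up. A row lasts 1/8 s, in which the tool goes at most 62.5 mm and 10.7 degrees, less where a joint would pass 70% of its speed; a pose out of reach is approached as far as the arm can. A call is refused whole if a number of a shift passes 6.25 or a number of a turn 10.7, either way. A call with a gripper value outside its range is refused whole. The fingers move at their own pace and stop on an object; "grip_force" is the grip in N (left out, the last holds). Time passes only in rows, so rows that do not move let the fingers close. It gives the time, the measured TCP pose, the force, the opening and the grip force at its end, in the units of the state.
- ctrl.get_obs(): the state, without advancing time (a new reading comes with each control period).
- ctrl.grab_frame(name): name is "side" or "top"; returns (picture, depth): 400x640x3 uint8, blue, green, red; 400x640 float32, m along the optical axis (not along the pixel's ray), 0 where there is no reading.
- ctrl.get_calibration(name): a dict with "camera_matrix" (3x3 intrinsics, pixels), "D" ([k1, k2, p1, p2, k3] as OpenCV has them; the pictures are not rectified), "R" (3x3) and "t" (3): a world point X has camera coordinates R X + t. Camera axes: x right, y down, z forward; pixel columns grow to the right and rows downward; lengths in m; the calibration is good to about 2 mm. A picture is of the moment at which its call begins. get_calibration takes no time and is no camera call.
- ctrl.hand_in(): hands the job in; it is judged then, once.
The state is a dict: "time": time; "joint_positions": joint angles; "dq": joint speeds; "effort": joint torques, N m; "ee_pos": TCP position; "eef_rot": TCP orientation; "force": force on the tool from outside, world axes, zero at the start; "ft_torque": the same for the moment, N m; "width": finger opening in m; "finger_force": force on a finger pad.
Only numpy, scipy, OpenCV 4.12 (cv2) and the standard library are available. Lean on these libraries where they do the work, as an engineer would, in place of code of your own. Each camera call takes 0.05 s, during which the arm holds its last target. There are 200 camera calls.

## Task

Hang the long peg rack up on the stand: lift it by its top rail and bring the rail down into both U-shaped hooks, and let go only once it rests in both. Leave the short peg rack standing where it is.

Things in the scene. Friction and masses are not known exactly. Their poses are not given: they have to be found in the camera images.
- long_rack: Longer of two pale wooden peg racks standing on the mat: square rail 240 long, 14 thick, 18 high, knob ends, on two stiles over a 132x44 tray with 4 black pegs (tops 83 up); 0.25 kg, balanced. Origin: centre of tray's underside; z up, y along rail. Rail's underside is 105, its middle 114 above origin. Rail ends, 66 to 109 from the middle, go in the hooks, either way round. All mm.
- short_rack: A bystander: the same kind of rack, same height, but its rail is only 124 mm long (too short for the hooks) and its 80 mm tray holds two pegs. Origin and axes as for the long rack. The two racks may have changed places.
- left_hook: Robot's left of two steel hooks on a fixed wooden stand: 10 mm bar bent to a U, open upward, 36 mm wide inside at the seat, 58 at the mouth, tips 25 above the seat. Origin: the seat, where the rail's underside rests (140 above the bench). x: across the rail, toward the posts (43 behind the seat, 27 higher); y: from right hook to left; z up. Clear between the hooks: 160 wide, 124 deep.
- right_hook: The right one of the two hooks, of the same shape, with the same axes and its origin likewise at its seat, 170 mm from the left hook's origin along -y of the hooks' axes; both seats are equally high.

How it is judged:
On the way, in this order (a step that is already met when the one before it is completed fails the run):
1. the long rack is lifted clear of the mat (height (world z) of long_rack above 0.04 m), for 0.2 s.
2. still held, the long rack's rail is down in both hooks (contact force between long_rack and the fingers above 0.5 N and z of long_rack in the frame of left_hook between -0.115 and -0.096 m and y of long_rack in the frame of left_hook between -0.11 and -0.06 m and x of long_rack in the frame of left_hook between -0.035 and 0.035 m and angle between the y axis of long_rack and the y axis of left_hook, either way round below 0.2 rad and angle between long_rack's own z axis and vertical below 0.2 rad), for 0.1 s.
At the end, for the whole second after the job is handed in: The long rack hangs at rest on both hooks (0.2 N or more on each), rail at seat height within 9 mm, rack within 25 mm of midway along the rail, 35 mm across it, 0.2 rad of the hooks' line and of upright; the short rack stands upright within 50 mm of its start (contact force between long_rack and left_hook above 0.2 N and contact force between long_rack and right_hook above 0.2 N and z of long_rack in the frame of left_hook between -0.115 and -0.096 m and y of long_rack in the frame of left_hook between -0.11 and -0.06 m and x of long_rack in the frame of left_hook between -0.035 and 0.035 m and angle between the y axis of long_rack and the y axis of left_hook, either way round below 0.2 rad and angle between each of long_rack, short_rack's own z axis and vertical below 0.2 rad and linear speed of long_rack below 0.03 m/s and angular speed of long_rack below 0.2 rad/s and distance of short_rack from where it was at the start of the episode below 0.05 m); the robot touches nothing.
It fails at once if the short rack is lifted, pushed more than 50 mm or knocked over (distance of short_rack from where it was at the start of the episode above 0.05 m or angle between short_rack's own z axis and vertical above 0.5 rad).
It also fails if it takes over 40 s, if anything falls off the work surface, if the arm or the gripper's body presses on something with over 40 N, if the wrist force passes 120 N, or if a joint passes its speed limit or range.

## Working session

There is one attempt and no reset: what is moved stays moved. The work goes in short steps, Python scripts to look and compute and a tool call to move; the robot and the scene stay as the last step left them, time stands still between calls to the robot, and variables do not carry over. Pictures are saved under pics/ and viewed, at most 10 in all, crops included, and the job is handed in when it is done.

Besides the shell and the picture viewer there is one more tool, called after "Request:" by a JSON object that holds its "api" and its "payload", one argument or row to a line. play_rows: Moves the arm, as the interface text tells. Its arguments: {"type":"object","properties":{"moves":{"type":"array"},"grip_force":{"type":"number"}},"required":["moves"]}

```bash
mkdir -p pics; cat > h.py <<'E'
import numpy as np, cv2
from workcell import ctrl
def grab(n):
    im,d=ctrl.grab_frame(n); c=ctrl.get_calibration(n)
    K=np.array(c["camera_matrix"],float);D=np.array(c["D"],float);R=np.array(c["R"]);t=np.array(c["t"]).ravel()
    h,w=d.shape; u,v=np.meshgrid(np.arange(w),np.arange(h))
    p=cv2.undistortPoints(np.stack([u.ravel(),v.ravel()],1).astype(float).reshape(-1,1,2),K,D).reshape(h,w,2)
    P=np.dstack([p[...,0]*d,p[...,1]*d,d])
    X=(P-t)@R
    X[d<=0]=np.nan
    return im,d,X
E
python3 - <<'E'
from h import *
for n in("top","side"):
    im,d,X=grab(n); cv2.imwrite(f"pics/{n}0.png",im); np.savez(f"{n}0.npz",im=im,X=X)
    c=ctrl.get_calibration(n); print(n,-np.array(c["R"]).T@np.array(c["t"]).ravel())
o=ctrl.get_obs();print(o["time"],o["ee_pos"],np.round(o["eef_rot"],3))
E
```

```text
top [ 0.33051637 -0.035037    1.26634864]
side [ 0.43767712 -0.73338247  0.75905607]
0.1 [0.24026728 0.52159018 0.20439755] [[-0.908  0.419 -0.001]
 [ 0.419  0.908 -0.002]
 [ 0.    -0.002 -1.   ]]
```

View pics/top0.png

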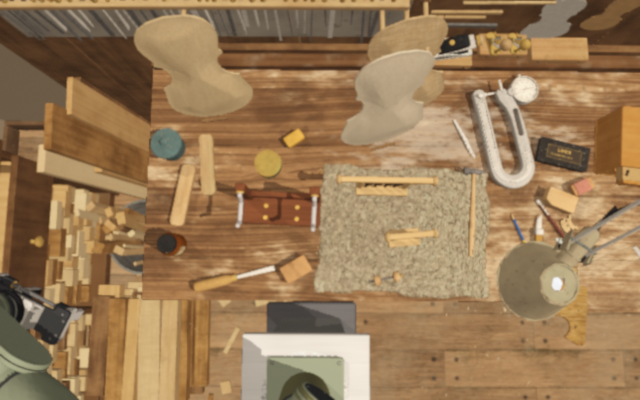

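View pics/side0.png

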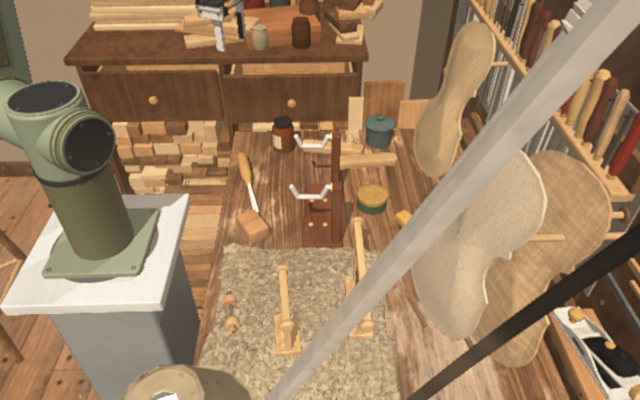

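The top view shows the long rack's rail from (338,180) to (437,180), the short rack's rail from (388,238) to (435,234), and the hooks at about (240,210) and (315,210). The side view shows the two U hooks at (310,190) and (312,143), with both racks upright.

```bash
cat > m.py <<'E'
from h import *
z=np.load("top0.npz");X=z["X"];im=z["im"]
def fit(P,name):
    c,(w,h),a=cv2.minAreaRect((P[:,:2]*1000).astype(np.float32))
    m=P[:,:2].mean(0);U,S,V=np.linalg.svd(P[:,:2]-m);s=(P[:,:2]-m)@V[0]
    print(name,len(P),"c",np.round(c,1),"size",round(w,1),round(h,1),"mean",m.round(4),"dir",V[0].round(4),"mid",(m+V[0]*(s.min()+s.max())/2).round(4),"z",np.median(P[:,2]).round(4))
def reg(r0,r1,c0,c1,zl,zh):
    Q=X[r0:r1,c0:c1];M=(Q[...,2]>zl)&(Q[...,2]<zh);return Q[M]
fit(reg(165,200,325,450,.11,.15),"long")
fit(reg(220,255,375,450,.11,.15),"short")
for n,(a,b) in dict(L=(228,250),R=(305,327)).items():
    Q=reg(175,240,a,b,.1,.25); print(n,len(Q))
    Q=Q[np.argsort(Q[:,0])]
    print(np.round(Q[::max(1,len(Q)//40)]*1000).astype(int).tolist())
print("mat z",np.nanmedian(X[255:270,340:370,2]), "stand top",np.nanmax(X[180:235,235:320,2]))
Z=np.round(X[...,2]*1000);print("hang z",X[95,390],X[110,370],X[130,365],X[70,420])
S=np.load("side0.npz");Y=S["X"]
Q=Y[120:250,270:350].reshape(-1,3);Q=Q[(Q[:,2]>.12)&(Q[:,2]<.3)&(Q[:,1]>-.05)&(Q[:,1]<.35)&(Q[:,0]<.6)]
for y in np.arange(-.02,.30,.01):
    q=Q[abs(Q[:,1]-y)<.005]
    if len(q):print(round(y,2),len(q),"x",q[:,0].min().round(3),q[:,0].max().round(3),"z",q[:,2].min().round(3),q[:,2].max().round(3))
E
python3 m.py
```

```text
long 712 c [ 521.9 -191.1] size 238.2 24.0 mean [ 0.5206 -0.1922] dir [-0.0169 -0.9999] mid [ 0.5206 -0.1911] z 0.1288
short 373 c [ 392.7 -245. ] size 23.6 123.2 mean [ 0.3918 -0.2442] dir [ 0.0882 -0.9961] mid [ 0.3919 -0.2451] z 0.1292
L 306
[[407, 151, 165], [409, 149, 163], [413, 151, 165], [417, 149, 153], [422, 155, 147], [425, 147, 135], [429, 149, 142], [432, 149, 140], [436, 151, 144], [438, 147, 141], [443, 149, 142], [447, 149, 145], [450, 148, 136], [455, 155, 139], [459, 150, 140], [462, 155, 138], [466, 149, 145], [468, 147, 147], [471, 149, 158], [473, 154, 158], [477, 151, 166], [479, 151, 165], [483, 148, 169], [485, 150, 172], [486, 140, 148], [487, 141, 127], [487, 139, 106], [488, 151, 168], [489, 138, 131], [490, 137, 152], [491, 160, 165], [492, 141, 169], [493, 138, 165], [495, 157, 169], [495, 146, 167], [497, 137, 154], [497, 153, 167], [499, 150, 170], [499, 158, 168], [501, 136, 112], [502, 139, 169], [502, 161, 163], [504, 158, 166], [505, 143, 162]]
R 270
[[399, -17, 164], [401, -17, 164], [403, -22, 161], [408, -17, 163], [411, -15, 154], [414, -21, 138
[... 396 characters left out ...]
80, -12, 165], [482, -28, 170], [482, -17, 165], [483, -33, 127], [484, -21, 168], [485, -26, 165], [486, -21, 169], [487, -33, 163], [489, -30, 168], [490, -33, 159], [491, -24, 166], [493, -28, 169], [493, -33, 166], [495, -24, 169], [496, -12, 164], [498, -21, 167]]
mat z 0.00910822870554817 stand top 0.17234006652927739
hang z [ 0.69121681 -0.18659394  0.2334966 ] [ 0.67467558 -0.14840334  0.17835984] [ 0.646485   -0.14300974  0.10933163] [ 0.72795173 -0.2426514   0.28440879]
-0.02 281 x 0.399 0.498 z 0.131 0.171
-0.01 6 x 0.481 0.498 z 0.165 0.168
0.13 23 x 0.489 0.504 z 0.122 0.164
0.14 198 x 0.421 0.507 z 0.12 0.17
0.15 219 x 0.407 0.507 z 0.127 0.17
0.16 7 x 0.489 0.505 z 0.163 0.168
```

```bash
cat > go.py <<'E'
# usage: go.py x y z yawdeg(of tool y axis in world) nrows
from h import *; import sys
x,y,z,yaw,n=map(float,sys.argv[1:]);n=int(n)
o=ctrl.get_obs();p=np.array(o["ee_pos"]);R=np.array(o["eef_rot"])
ry=np.degrees(np.arctan2(R[1,1],R[0,1]));turn=-((yaw-ry+180)%360-180)
d=(np.array([x,y,z])-p)/n*100
for i in range(n):
    a=np.radians(turn/n*i);Rz=np.array([[np.cos(a),-np.sin(a),0],[np.sin(a),np.cos(a),0],[0,0,1]])
    print(((R@Rz).T@d).round(2).tolist(),round(turn/n,2))
print("p",p.round(4),"yaw",ry.round(2),"t",o["time"],"w",o["width"],"F",np.round(o["force"],1),"ff",o["finger_force"])
E
python3 go.py .4 .25 .30 30 5
```

```text
[-5.17, -3.6, -1.91] 7.05
[-5.58, -2.94, -1.91] 7.05
[-5.9, -2.23, -1.91] 7.05
[-6.12, -1.49, -1.91] 7.05
[-6.26, -0.73, -1.91] 7.05
p [0.2403 0.5216 0.2044] yaw 65.26 t 0.1 w 0.09405942493949809 F [-0.6 -0.1 -0.5] ff 0.0
```

Request:
{"api": "play_rows", "payload": {
  "moves": [
    [[-4.5,-3.1,-1.9,7,1],[-4.9,-2.6,-1.9,7,1],[-5.2,-2.0,-1.9,7,1],[-5.4,-1.3,-1.9,7,1],[-5.5,-0.6,-1.9,7,1]]
  ]
}}

```text
time: 0.72
ee_pos: [0.3818, 0.2823, 0.3006]
eef_rot: [[-0.501, 0.866, -0.0], [0.866, 0.501, -0.0], [-0.0, -0.0, -1.0]]
force: [0.4, -0.1, -0.2]
width: 0.094
finger_force: 0.0
```

```bash
python3 go.py .521 -.191 .20 -1 10
```

```text
[-4.79, -1.16, 1.01] 3.1
[-4.85, -0.9, 1.01] 3.1
[-4.89, -0.64, 1.01] 3.1
[-4.92, -0.37, 1.01] 3.1
[-4.93, -0.11, 1.01] 3.1
[-4.93, 0.16, 1.01] 3.1
[-4.92, 0.43, 1.01] 3.1
[-4.88, 0.69, 1.01] 3.1
[-4.84, 0.96, 1.01] 3.1
[-4.78, 1.22, 1.01] 3.1
p [0.3818 0.2823 0.3006] yaw 30.05 t 0.725 w 0.09402897014213153 F [ 0.4 -0.1 -0.2] ff 0.0
```

Request:
{"api": "play_rows", "payload": {
  "moves": [
    [[-4.8,-1.15,0,3.1,1],[-4.85,-0.9,0,3.1,1],[-4.9,-0.65,0,3.1,1],[-4.9,-0.35,0,3.1,1],[-4.9,-0.1,0,3.1,1]]
  ]
}}

```text
time: 1.35
ee_pos: [0.4522, 0.0466, 0.3001]
eef_rot: [[-0.253, 0.967, -0.0], [0.967, 0.253, 0.0], [0.0, -0.0, -1.0]]
force: [1.0, 0.1, 0.5]
width: 0.0942
finger_force: 0.0
```

Request:
{"api": "play_rows", "payload": {
  "moves": [
    [[-4.9,0.15,1,3.1,1],[-4.9,0.45,2,3.1,1],[-4.9,0.7,2,3.1,1],[-4.85,0.95,2,3.1,1],[-4.8,1.2,2,3.1,1]]
  ]
}}

```text
time: 1.98
ee_pos: [0.5227, -0.1896, 0.2093]
eef_rot: [[0.015, 1.0, -0.001], [1.0, -0.015, 0.001], [0.0, -0.001, -1.0]]
force: [1.5, -0.2, -0.2]
width: 0.094
finger_force: 0.0
```

```bash
python3 - <<'E'
from h import *
im,d,X=grab("side");cv2.imwrite("pics/s1.png",im)
E
python3 go.py .521 -.191 .101 -1 4
```

```text
[0.1, -0.02, 2.62] -0.04
[0.1, -0.02, 2.62] -0.04
[0.1, -0.02, 2.62] -0.04
[0.1, -0.02, 2.62] -0.04
p [ 0.5222 -0.1948  0.2058] yaw -1.15 t 2.025 w 0.09422186431553602 F [ 1.1 -3.5 -0.9] ff 0.0
```

View pics/s1.png

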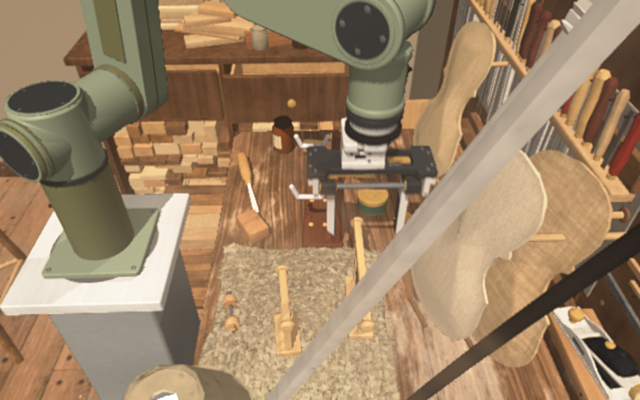

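The open gripper straddles the long rail: fingers near (400,215) and (330,210), rail end at (357,222). I'll descend and grasp.

Request:
{"api": "play_rows", "payload": {
  "moves": [
    [[0,-0.1,3,0,1],[-0.2,0,3,0,1],[0,0,2.5,0,1],[0,0,2,0,1],[0,0,0,0,1]]
  ]
}}

```text
time: 2.65
ee_pos: [0.5198, -0.1889, 0.1032]
eef_rot: [[0.013, 1.0, -0.005], [1.0, -0.013, 0.003], [0.003, -0.005, -1.0]]
force: [0.4, -0.5, 1.5]
width: 0.0937
finger_force: 0.0
```

```bash
python3 go.py .521 -.191 .101 -1 1
```

```text
[-0.21, 0.13, 0.22] 0.27
p [ 0.5198 -0.1889  0.1032] yaw -0.73 t 2.65 w 0.0936708832094222 F [ 0.4 -0.5  1.5] ff 0.0
```

Request:
{"api": "play_rows", "payload": {
  "moves": [
    [[-0.2,0.1,0.2,0.2,-1],[0,0,0,0,-1],[0,0,0,0,-1],[0,0,0,0,-1],[0,0,0,0,-1]]
  ],
  "grip_force": 35
}}

```text
time: 3.28
ee_pos: [0.5228, -0.1922, 0.1037]
eef_rot: [[0.016, 1.0, 0.0], [1.0, -0.016, -0.0], [-0.0, 0.0, -1.0]]
force: [0.6, 0.6, 0.7]
width: 0.0477
finger_force: 0.0
```

```bash
python3 go.py .521 -.191 .101 -1 1
```

```text
[0.12, -0.18, 0.27] 0.06
p [ 0.5228 -0.1922  0.1037] yaw -0.94 t 3.275 w 0.047666613927316734 F [0.6 0.6 0.7] ff 0.0
```

Request:
{"api": "play_rows", "payload": {
  "moves": [
    [[0,-0.1,0.2,0,-1],[0,0,0,0,-1],[0,0,0,0,-1],[0,0,0,0,-1],[0,0,0,0,-1]]
  ]
}}

```text
time: 3.9
ee_pos: [0.5217, -0.1921, 0.1014]
eef_rot: [[0.016, 1.0, 0.0], [1.0, -0.016, -0.0], [-0.0, 0.0, -1.0]]
force: [0.8, -0.3, -0.4]
width: 0.0137
finger_force: 35.0
```

Request:
{"api": "play_rows", "payload": {
  "moves": [
    [[0,0,0,0,-1],[0,0,0,0,-1]]
  ]
}}

```text
time: 4.15
ee_pos: [0.5217, -0.1921, 0.1014]
eef_rot: [[0.016, 1.0, 0.0], [1.0, -0.016, 0.0], [0.0, 0.0, -1.0]]
force: [0.8, -0.0, -1.4]
width: 0.0136
finger_force: 35.0
```

Request:
{"api": "play_rows", "payload": {
  "moves": [
    [[0,0,-1,0,-1],[0,0,-3,0,-1],[0,0,-4,0,-1],[0,0,-4,0,-1],[0,0,-4,0,-1]]
  ]
}}

```text
time: 4.78
ee_pos: [0.5212, -0.1919, 0.2629]
eef_rot: [[0.016, 1.0, -0.001], [1.0, -0.016, 0.0], [0.0, -0.001, -1.0]]
force: [0.2, -1.3, -2.8]
width: 0.0137
finger_force: 35.0
```

Request:
{"api": "play_rows", "payload": {
  "moves": [
    [[0,0,-3,0,-1],[0,0,-1,0,-1],[0,0,0,0,-1]]
  ]
}}

```text
time: 5.15
ee_pos: [0.5216, -0.1921, 0.3015]
eef_rot: [[0.016, 1.0, 0.0], [1.0, -0.016, -0.0], [-0.0, 0.0, -1.0]]
force: [-0.9, -0.0, -3.1]
width: 0.0135
finger_force: 35.0
```

```bash
python3 - <<'E'
from h import *
im,d,X=grab("side");cv2.imwrite("pics/s2.png",im);np.savez("side2.npz",im=im,X=X)
im,d,X=grab("top");np.savez("top2.npz",im=im,X=X)
E
python3 go.py .440 .0645 .301 -2.7 8
```

```text
[3.18, -1.06, -0.01] 0.22
[3.18, -1.07, -0.01] 0.22
[3.18, -1.09, -0.01] 0.22
[3.17, -1.1, -0.01] 0.22
[3.17, -1.11, -0.01] 0.22
[3.16, -1.12, -0.01] 0.22
[3.16, -1.14, -0.01] 0.22
[3.15, -1.15, -0.01] 0.22
p [ 0.5208 -0.1916  0.2995] yaw -0.94 t 5.25 w 0.013405088327949054 F [-0.3 -0.  -3. ] ff 34.99924600124359
```

View pics/s2.png

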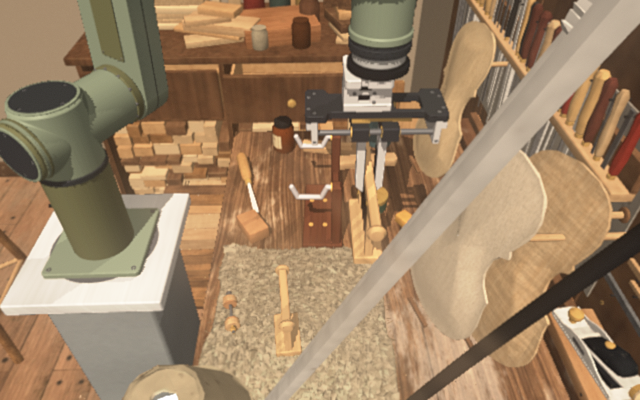

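The rack hangs level in the gripper: near rail end at about (377,235), tray at (365,240). The short rack is untouched at (285,310).

Request:
{"api": "play_rows", "payload": {
  "moves": [
    [[2,-0.7,0,0.2,-1],[3.2,-1.1,0,0.2,-1],[3.7,-1.2,0,0.2,-1],[3.7,-1.2,0,0.2,-1],[3.7,-1.2,0,0.2,-1]]
  ]
}}

```text
time: 5.88
ee_pos: [0.4699, -0.0255, 0.3003]
eef_rot: [[0.034, 0.999, -0.002], [0.999, -0.034, 0.001], [0.001, -0.002, -1.0]]
force: [-0.1, -0.8, -2.8]
width: 0.014
finger_force: 35.0
```

Request:
{"api": "play_rows", "payload": {
  "moves": [
    [[3.7,-1.3,0,0.2,-1],[3.2,-1.1,0,0.2,-1],[2,-0.8,0,0.2,-1],[0,0,0,0,-1]]
  ]
}}

```text
time: 6.38
ee_pos: [0.4412, 0.0641, 0.3006]
eef_rot: [[0.041, 0.999, -0.002], [0.999, -0.041, 0.0], [0.0, -0.002, -1.0]]
force: [-0.2, -0.8, -1.8]
width: 0.0137
finger_force: 35.0
```

```bash
python3 - <<'E'
from h import *
im,d,X=grab("top");cv2.imwrite("pics/t3.png",cv2.resize(im[140:300,160:400],None,fx=3,fy=3));np.savez("top3.npz",im=im,X=X)
Q=X[150:260,180:360].reshape(-1,3)
q=Q[(Q[:,2]>.29)&(Q[:,2]<.34)];print(len(q),q.min(0),q.max(0))
for s in(1,-1):
    e=q[(q[:,1]-.065)*s>.07];print(len(e),e.mean(0).round(4),e.min(0).round(4),e.max(0).round(4))
E
python3 go.py .440 .0645 .136 -2.7 8
```

```text
398 [ 0.4240033  -0.05237656  0.29059142] [0.44686738 0.16478477 0.33701578]
35 [0.4385 0.1485 0.3262] [0.4369 0.1358 0.3143] [0.4398 0.1648 0.3316]
214 [ 0.4361 -0.0311  0.3283] [ 0.424  -0.0524  0.3131] [ 0.4469 -0.0061  0.337 ]
[0.02, -0.02, 2.06] 0.04
[0.02, -0.02, 2.06] 0.04
[0.02, -0.02, 2.06] 0.04
[0.02, -0.02, 2.06] 0.04
[0.02, -0.02, 2.06] 0.04
[0.02, -0.02, 2.06] 0.04
[0.02, -0.02, 2.06] 0.04
[0.02, -0.02, 2.06] 0.04
p [0.4419 0.0631 0.3008] yaw -2.42 t 6.425 w 0.013744108094649158 F [ 0.3 -0.6 -3.2] ff 34.99920129776001
```

View pics/t3.png

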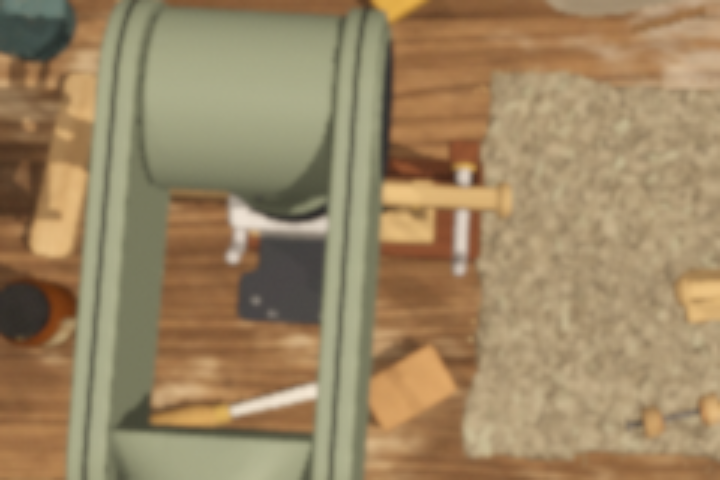

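The right rail end shows at crop (505,198), above the right hook (460,165–270), aligned as measured. I'll descend.

Request:
{"api": "play_rows", "payload": {
  "moves": [
    [[0,0,1.5,0.2,-1],[0.1,-0.1,3,0,-1],[0,0,3.2,0,-1],[0,0,3,0,-1],[0,0,1.8,0,-1]]
  ]
}}

```text
time: 7.05
ee_pos: [0.4402, 0.0624, 0.1732]
eef_rot: [[0.05, 0.999, -0.005], [0.999, -0.05, 0.0], [-0.0, -0.005, -1.0]]
force: [0.3, -0.5, -2.0]
width: 0.0136
finger_force: 35.0
```

Request:
{"api": "play_rows", "payload": {
  "moves": [
    [[0,0,1.3,0,-1],[0,0,0,0,-1]]
  ]
}}

```text
time: 7.3
ee_pos: [0.4409, 0.0629, 0.162]
eef_rot: [[0.049, 0.999, -0.003], [0.999, -0.049, 0.0], [-0.0, -0.003, -1.0]]
force: [0.0, 0.2, -2.5]
width: 0.0138
finger_force: 35.0
```

```bash
python3 - <<'E'
from h import *
im,d,X=grab("side");cv2.imwrite("pics/s4.png",cv2.resize(im[80:260,240:460],None,fx=3.3,fy=3.3))
E
python3 go.py .440 .0645 .130 -2.7 4
```

```text
[0.04, -0.05, 0.83] -0.02
[0.04, -0.05, 0.83] -0.02
[0.04, -0.05, 0.83] -0.02
[0.04, -0.05, 0.83] -0.02
p [0.4419 0.0629 0.1631] yaw -2.78 t 7.35 w 0.014405449461716922 F [ 0.3 -0.2 -3.1] ff 34.9992710351944
```

View pics/s4.png

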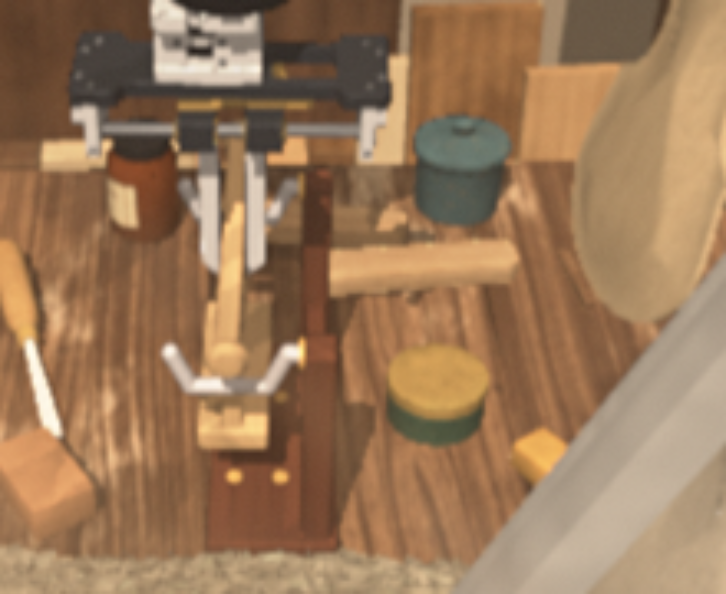

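The rail (knob at crop (228,358)) is centred between the arms of the right U (165–300, seat at 385), and the far hook also straddles it near (235,190). I'll lower it gently.

Request:
{"api": "play_rows", "payload": {
  "moves": [
    [[0.1,0,1,0,-1],[0,0,0.9,0,-1],[0,0,0.6,0,-1],[0,0,0.4,0,-1],[0,0,0,0,-1]]
  ]
}}

```text
time: 7.98
ee_pos: [0.4418, 0.0643, 0.1341]
eef_rot: [[0.048, 0.999, -0.001], [0.999, -0.048, 0.0], [0.0, -0.001, -1.0]]
force: [-0.7, -0.3, -2.4]
width: 0.0145
finger_force: 35.0
```

Request:
{"api": "play_rows", "payload": {
  "moves": [
    [[0,0,0.2,0,-1],[0,0,0,0,-1]]
  ]
}}

```text
time: 8.22
ee_pos: [0.4421, 0.0643, 0.1325]
eef_rot: [[0.048, 0.999, 0.0], [0.999, -0.048, -0.0], [-0.0, 0.0, -1.0]]
force: [-0.8, 0.4, -2.4]
width: 0.0135
finger_force: 35.0
```

Request:
{"api": "play_rows", "payload": {
  "moves": [
    [[0,0,0.2,0,-1],[0,0,0.1,0,-1],[0,0,0,0,-1]]
  ]
}}

```text
time: 8.6
ee_pos: [0.4422, 0.0643, 0.1301]
eef_rot: [[0.048, 0.999, 0.0], [0.999, -0.048, -0.0], [-0.0, 0.0, -1.0]]
force: [-1.4, -0.6, 2.9]
width: 0.0136
finger_force: 35.0
```

Request:
{"api": "play_rows", "payload": {
  "moves": [
    [[0,0,0.1,0,-1],[0,0,0,0,-1],[0,0,0,0,-1]]
  ],
  "grip_force": 10
}}

```text
time: 8.98
ee_pos: [0.4424, 0.0643, 0.1299]
eef_rot: [[0.048, 0.999, 0.001], [0.999, -0.048, -0.0], [-0.0, 0.001, -1.0]]
force: [-3.9, -0.8, 9.6]
width: 0.0138
finger_force: 10.0
```

```bash
python3 - <<'E'
from h import *
o=ctrl.get_obs();print(o["force"],o["ft_torque"],o["ee_pos"],o["finger_force"])
im,d,X=grab("side");cv2.imwrite("pics/s5.png",cv2.resize(im[80:260,240:460],None,fx=3.3,fy=3.3))
E
```

```text
[-3.9256415  -0.83109483  9.57010449] [-0.07605517  0.87161871  0.03684553] [0.44238117 0.06426473 0.12993932] 10.000704377889633
```

View pics/s5.png

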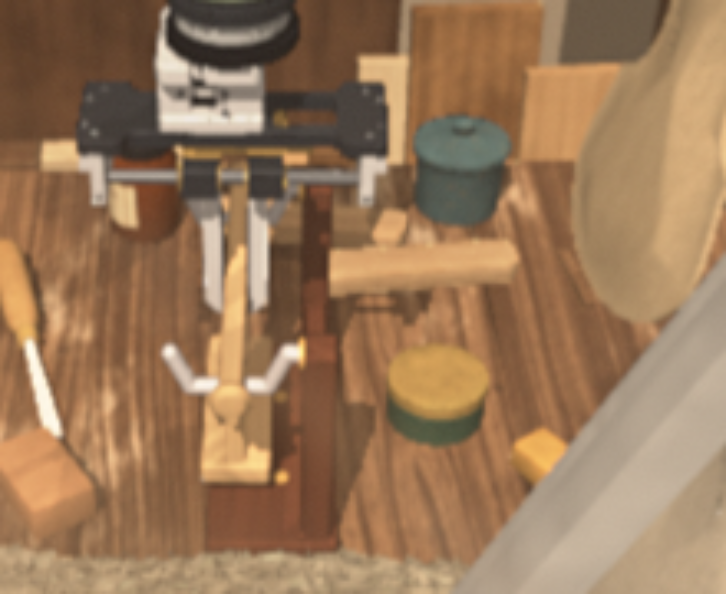

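The knob at crop (230,400) is on the right hook's seat between the U arms, and the force reversed sign, so the rail is seated. I'll open.

Request:
{"api": "play_rows", "payload": {
  "moves": [
    [[0,0,-0.1,0,-1],[0,0,0,0,-0.5],[0,0,0,0,-0.2],[0,0,0,0,-0.1],[0,0,0,0,-0.1]]
  ]
}}

```text
time: 9.65
ee_pos: [0.4421, 0.0643, 0.1293]
eef_rot: [[0.048, 0.999, -0.0], [0.999, -0.048, 0.0], [0.0, -0.0, -1.0]]
force: [0.2, 0.3, 0.1]
width: 0.0421
finger_force: 0.0
```

Request:
{"api": "play_rows", "payload": {
  "moves": [
    [[0,0,0,0,-0.1],[0,0,-1,0,-0.1],[0,0,-2,0,-0.1],[0,0,-4,0,-0.1],[0,0,-4,0,-0.1]]
  ]
}}

```text
time: 10.28
ee_pos: [0.4419, 0.0643, 0.2411]
eef_rot: [[0.048, 0.999, 0.0], [0.999, -0.048, -0.0], [-0.0, 0.0, -1.0]]
force: [1.4, -0.0, 0.6]
width: 0.0418
finger_force: 0.0
```

Request:
{"api": "play_rows", "payload": {
  "moves": [
    [[0,0,-4,0,-0.1],[0,0,-1,0,-0.1],[0,0,0,0,-0.1],[0,0,0,0,-0.1],[0,0,0,0,-0.1]]
  ]
}}

```text
time: 10.9
ee_pos: [0.4411, 0.0643, 0.2876]
eef_rot: [[0.048, 0.999, -0.004], [0.999, -0.048, 0.0], [0.0, -0.004, -1.0]]
force: [1.2, -0.1, 0.6]
width: 0.0422
finger_force: 0.0
```

```bash
python3 - <<'E'
from h import *
im,d,X=grab("side");cv2.imwrite("pics/s6.png",cv2.resize(im[80:260,240:460],None,fx=3.3,fy=3.3))
Q=X[100:260,280:350].reshape(-1,3);Q=Q[(Q[:,2]>.145)&(Q[:,2]<.165)&(Q[:,0]>.425)&(Q[:,0]<.458)]
for y in np.arange(-.05,.18,.02):
    q=Q[abs(Q[:,1]-y)<.01]
    if len(q):print(round(y,2),len(q),q.mean(0).round(3),q[:,2].max().round(3))
E
```

```text
-0.05 109 [ 0.437 -0.051  0.155] 0.164
-0.03 56 [ 0.438 -0.031  0.158] 0.161
-0.01 47 [ 0.44  -0.01   0.158] 0.161
0.01 45 [0.439 0.01  0.159] 0.161
0.03 53 [0.442 0.03  0.157] 0.162
0.05 41 [0.442 0.051 0.158] 0.16
0.07 41 [0.442 0.07  0.158] 0.16
0.09 35 [0.443 0.09  0.158] 0.16
0.11 42 [0.446 0.11  0.157] 0.16
0.13 37 [0.445 0.13  0.158] 0.16
0.15 33 [0.447 0.15  0.158] 0.16
0.17 61 [0.448 0.172 0.157] 0.162
```

View pics/s6.png

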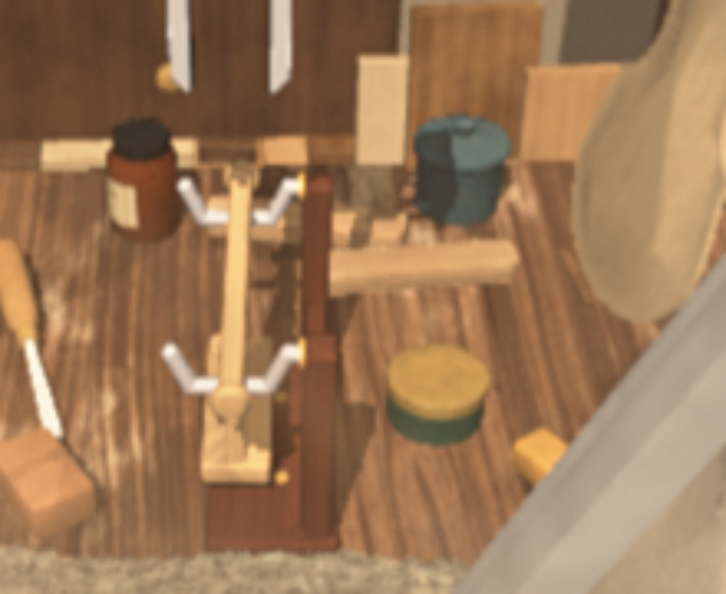

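The rail rests level (top at z 0.158) in both hooks, at crop (232,385) and (238,215), and the gripper is clear above.

```bash
python3 -c "
from workcell import ctrl
print(ctrl.hand_in())"
```

```text
the job is handed in; nothing more can be done
None
```

The long rack hangs level in both hooks with the gripper clear of it, the short rack was left untouched, and the job is handed in; no verdict came back.

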